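Fit the dosing template onto the pins of the filling nest

ROBOT

A 6-joint arm with a two-finger parallel gripper is mounted at the origin on the work surface. World frame = base frame: x ahead of the robot, y to its left, z up, the work surface at z = 0. Lengths are in mm, angles in rad, forces in N, time in s.
With the tool pointing down it reaches from about 325 to 775 mm from the base axis. Payload 9.3 kg.
Tool frame: the origin (TCP) lies midway between the tips of the shut fingers; the grasp point (between the pads) lies 19 mm behind it; z points along the fingers, y is the line along which they close (so a half turn about z gives the same grasp; the last joint's range is limited). The gripper opens to 85 mm and grips with 20 to 120 N. Pads are 22 mm wide; open, the fingers measure 114 mm over their backs; the gripper's body (76 mm by 85 mm) begins 54 mm behind the grasp point. The pads swing forward as they close: fully open they stand 13 mm farther back than shut.
Start: joints at [1.041, 0.259, 0.021, 1.334, 0, 1.418], TCP at [202.372, 511.412, 231.279] pointing down, gripper open.
Joint ranges: [-3.04, 3.04], [-0.91, 1.82], [-1.04, 1.36], [-1.92, 1.95], [-1.52, 1.45], [-3.14, 3.14]. Speed limits (rad/s): [2.22, 2.22, 2.79, 3.14, 3.14, 3.14].

INTERFACE

Orientations are given as a rotation vector (axis times angle).
In Python, from rig import monitor, cams, sign_off, finder gives the robot as it stands. The module is installed in compiled form; this text tells all that it offers.
- The arm moves only by the tool send_rows, never from a script. Its arguments are lists of equal length, an entry for each row: "delta_pos": the shift along the tool's x, y, z in cm, a list of three; "delta_rot": the turn, a rotation vector about the tool's x, y, z in degrees, a list of three; "jaw": the finger opening in cm, from 0 to 8.54. A call has 1 to 5 rows; each row shifts and turns the commanded pose from where the row before left it, along the tool's axes as they then stand; what a row does not reach is not made up. A row lasts 1/10 s, in which the tool goes at most 50 mm and 8.59 degrees, less where a joint would pass 70% of its speed; a pose out of reach is approached as far as the arm can. A call with a gripper value outside its range is refused whole. The fingers move at their own pace and stop on an object; the grip force is fixed at half the most. Time passes only in rows, so rows that do not move let the fingers close. It gives the time, the measured TCP pose, the force, the opening and the grip force at its end, in the units of the state.
- monitor.state(): the state, without advancing time (a new reading comes with each control period).
- cams.grab_frame(name): name is "side" or "top"; returns the picture (400x640x3 uint8, red, green, blue); there is no depth.
- cams.camera_params(name): a dict with "K" (3x3 intrinsics, pixels), "k1" (the pictures are not rectified: a ray, as slopes to the right and down, at radius r is drawn at 1 + k1 r^2 times it, then the intrinsics apply), "world_to_cam" (4x4, takes a point from world to camera coordinates). Camera axes: x right, y up, looking along -z (the intrinsics and any distortion apply to the point x, -y, -z); pixel columns grow to the right and rows downward; lengths in mm; the calibration is good to about 2 mm. A picture is of the moment at which its call begins. camera_params takes no time and is no camera call.
- sign_off(): hands the job in; it is judged then, once.
Trained networks look in the newest picture that a camera, given by its name, has taken for a name from the list of things; names that differ only in an ending like _2 or _b are one class to them, and where a whole thing is asked for, a point or a joint stands for the part that bears it (a point fixed in the world has none). Each returns a list of dicts, best first, with "score" (0 to 1); they miss things now and then, are a little off and sometimes report something else, mostly with a low value. They report only what shows in the picture. A call takes as long as a camera call. They do not tell look-alikes from the thing itself.
- finder.search_frame(query, camera): "bbox" ([left, top, width, height] in pixels, round what is visible of it).
The state is a dict: "t": time; "q": joint angles; "dq": joint speeds; "joint_efforts": joint torques, N m; "ee_pos": TCP position; "orientation": TCP orientation; "force": force on the tool from outside, world axes, zero at the start; "wrist_torque": the same for the moment, N m; "gripper_width": finger opening in mm; "finger_force": force on a finger pad.
Only numpy, scipy, OpenCV 4.12 (cv2) and the standard library are available. Lean on these libraries where they do the work, as an engineer would, in place of code of your own. Each camera call takes 0.05 s, during which the arm holds its last target. There are 200 camera calls.

TASK

Draw the template plate out of its magazine, where only its tab can be reached, leave it lying flat on the bench clear of the magazine and let go of it; then take it by its bar handle and lift it over to the nest, where its holes belong over the two locating pins (large hole over thick pin): feel and slide it gently along the slot until it drops home over both. Leave it lying flush on the nest, let go, and do not disturb the other things on the bench.

Things in the scene. Friction and masses are not known exactly. Their poses are not given: they have to be found in the camera images.
- plate: Aluminium template plate, 110 (x) x 170 (y) x 8 (z) mm, about 0.4 kg with its handle (varies). Origin: centre of its underside; z up. Two through holes on its y axis: large (14 mm) at y +50 mm, small (10 mm) at y -50 mm. In mid -x edge a flat tab. Starts in the magazine, flat on the bench, about aligned with it (within 0.01 rad), only the tab outside.
- tab (a point): Middle of the plate's tab, 78 mm from the plate's centre along its -x, 4 mm above its underside; axes as the plate's. The tab is 8 mm thick, 28 mm wide (y) and reaches 46 mm out of the plate's edge (x -55 to -101 mm). With the plate in the magazine this point lies about 17 mm outside its mouth.
- handle: Steel bar handle fixed on the middle of the plate: a bar 12 wide (x) x 76 long (y) x 12 mm high on two 10 mm posts at y +-30 mm. Origin on the plate's top face at its centre (8 mm above the plate's underside), axes as the plate's. The bar spans 20 to 32 mm above the plate's top.
- bar (a point): Centre of the handle's bar, 34 mm above the plate's underside, over the plate's centre. Axes as the plate's.
- magazine: Low fixed stainless hood on the bench, 125 (x) x 188 (y) x 56 (z) mm, walls 5 mm, roof 4 mm, no floor: the plate lies on the bench in it. Open only at its -x face, out of which the tab sticks; the plate is drawn out along its -x. Origin: centre of its footprint, on the bench.
- nest: Fixed aluminium block 170 (x) x 220 (y) x 30 (z) mm; origin: centre of its underside. A dark slot runs along y across the middle of its flat top (x = 0); a pair of upright steel pins is clamped in it. Seated, the plate's axes point as the nest's: its tab points to the nest's -x, its large hole is on +y.
- deck (a point): Centre of the nest's top face (seated plate's underside), axes as the nest's. The pins stand at x = 0, 100 mm apart in y, 9.5 mm high, tops coned (2.5 mm chamfer over 3 mm): thick one (12 mm) on +y, thin one (8 mm) on -y. The pair's midpoint is anywhere from -13 to +13 mm along y from here, different each time and not reported; it stays put during the work.
- tape: Roll of paper tape, 90 mm across, 24 mm high, lying on the magazine's roof. Bystander.
- jar: Amber glass jar, 56 mm across, 75 mm high, beyond the nest. Bystander.
- wrench: Steel wrench, 150 mm long, lying in front of the nest. Bystander.
- cup: Steel cup, 64 mm across, 70 mm high, to the left of the nest. Bystander.
- weight: Brass weight, 44 mm across, 48 mm high, beside the magazine. Bystander.
- nozzlebox: Small carton, 50 x 70 x 35 mm, beside the magazine. Bystander.
- bottle: Clear bottle, 62 mm across, 190 mm high, at the back of the bench. Bystander.
Things that resemble listed ones, but are neither listed nor needed, are in the scene too. Leave any red look-alike of the plate alone.

How it is judged:
By the outcome, as a careful person would: the job done as asked, in the order asked, and still so for the second after the job is handed in, with the robot touching nothing.
It also fails if it takes over 72 s, if anything falls off the work surface, if the arm or the gripper's body presses on something with over 40 N, if the wrist force passes 120 N, or if a joint passes its speed limit or range.

## Working session

There is one attempt and no reset: what is moved stays moved. The work goes in short steps, Python scripts to look and compute and a tool call to move; the robot and the scene stay as the last step left them, time stands still between calls to the robot, and variables do not carry over. Pictures are saved under pics/ and viewed, at most 10 in all, crops included, and the job is handed in when it is done.

Besides the shell and the picture viewer there is one more tool, called after ">>>" as name(argument=value, ...) on one line, values as JSON. send_rows: Moves the arm, as the interface text tells. Its arguments: {"type":"object","properties":{"delta_pos":{"type":"array"},"delta_rot":{"type":"array"},"jaw":{"type":"array"}},"required":["delta_pos","delta_rot","jaw"]}

```bash
mkdir -p pics; cat > h.py <<'E'
import numpy as np, cv2
from rig import monitor, cams, sign_off, finder
from scipy.spatial.transform import Rotation as R
def proj(P,c):
    p=cams.camera_params(c);T=np.array(p['world_to_cam']);K=np.array(p['K'])
    q=np.atleast_2d(P)@T[:3,:3].T+T[:3,3]; s=np.c_[q[:,0],-q[:,1]]/-q[:,2:3]
    s=s*(1+p['k1']*(s**2).sum(1,keepdims=True)); return s@K[:2,:2].T+K[:2,2]
def unproj(uv,z,c):
    p=cams.camera_params(c);T=np.array(p['world_to_cam']);K=np.array(p['K'])
    d=(np.atleast_2d(uv)-K[:2,2])@np.linalg.inv(K[:2,:2]).T; s=d.copy()
    for _ in range(20): s=d/(1+p['k1']*(s**2).sum(1,keepdims=True))
    r=np.c_[s[:,0],-s[:,1],-np.ones(len(s))]@T[:3,:3]; o=-T[:3,:3].T@T[:3,3]
    return (o+r*((z-o[2])/r[:,2])[:,None])
def save(c,n):
    im=cams.grab_frame(c); cv2.imwrite('pics/'+n,im[:,:,::-1]); return im
E
python3 - <<'E'
from h import *
for c in('top','side'):
    save(c,c+'0.png'); p=cams.camera_params(c);T=np.array(p['world_to_cam']);print(c,-T[:3,:3].T@T[:3,3],np.array(p['K']).tolist(),p['k1'])
    for n in('tab','plate','magazine','nest','handle'): print(n,[(np.round(d['bbox']),round(d['score'],2)) for d in finder.search_frame(n,c)[:3]])
s=monitor.state();print(s); print(R.from_rotvec(s['orientation']).as_matrix().round(3))
E
```

```text
top [ 340.28518194  -43.58318684 1260.59620101] [[438.12958616984616, 0.0, 328.03523261158085], [0.0, 438.12958616984616, 200.643628482035], [0.0, 0.0, 1.0]] -0.04499228674314255
tab [(array([355., 251.,  66.,  62.]), 0.89), (array([397., 156.,  29.,  48.]), 0.81), (array([464., 244.,  61.,  66.]), 0.59)]
plate [(array([469., 243.,  57.,  64.]), 0.89), (array([356., 254.,  63.,  62.]), 0.62), (array([396., 156.,  34.,  49.]), 0.56)]
magazine [(array([388., 124.,  82.,  93.]), 0.77)]
nest [(array([193., 155.,  91.,  77.]), 0.79)]
handle [(array([484., 261.,  17.,  26.]), 0.57)]
side [460.00405011 809.92023602 701.13239568] [[371.2822025234076, 0.0, 315.76491745487175], [0.0, 371.2822025234076, 201.71693013496161], [0.0, 0.0, 1.0]] 0.003891209463286384
tab [(array([361., 164.,  52.,  40.]), 0.88), (array([354., 132.,  47.,  16.]), 0.84), (array([279., 151.,  45.,  25.]), 0.78)]
plate [(array([355., 128.,  46.,  21.]), 0.9), (array([278., 156.,  45.,  20.]), 0.7), (array([358., 167.,  50.,  37.]), 0.58)]
magazine [(array([266., 135.,  64.,  42.]), 0.66), (array([252., 321.,  32.,  35.])
[... 198 characters left out ...]
-01,  2.15086620e-02,  1.33371839e+00,
       -1.37513449e-05,  1.41819068e+00]), 'dq': array([-0.00179334,  0.00080388,  0.00032146,  0.00038917, -0.00055403,
       -0.00059406]), 'joint_efforts': array([-1.22021946e-03, -5.55093884e+01,  3.44628668e+01,  1.29528409e-03,
       -2.57690317e-04,  3.99789386e-06]), 'ee_pos': array([202.36600176, 511.40642108, 231.30085389]), 'orientation': array([5.88345452e-01, 3.08598905e+00, 2.39076951e-05]), 'force': array([-0.03908084,  0.26585978, -0.18478483]), 'wrist_torque': array([-0.01307714,  0.05373513, -0.00230605]), 'finger_force': 0.0, 'gripper_width': 85.21267163293926}
[[-0.93   0.368  0.   ]
 [ 0.368  0.93   0.   ]
 [-0.     0.    -1.   ]]
```

View pics/top0.png

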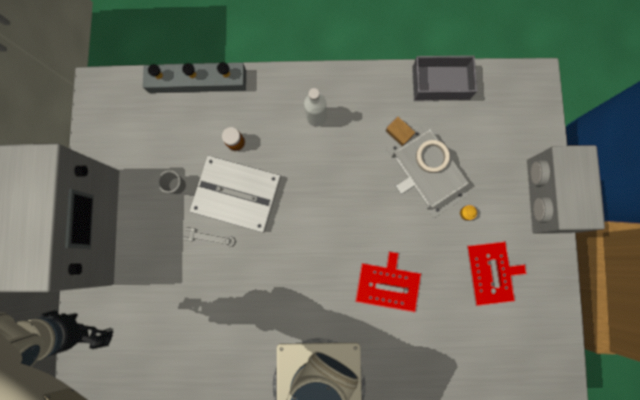

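View pics/side0.png

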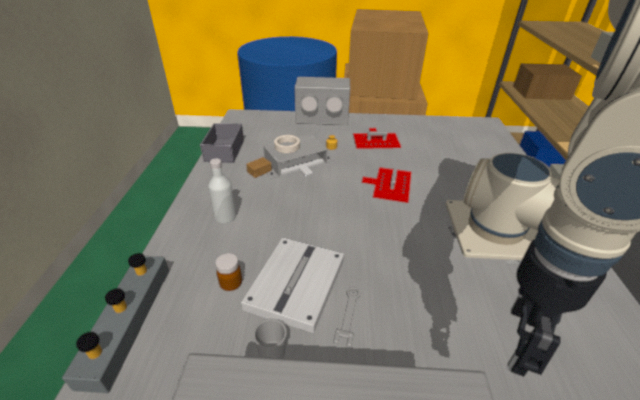

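The top view shows the grey magazine at about (430,170), with its white tab at (405,185), and the nest at (236,193). The plate candidates are the red ones at (389,287) and (491,273), and the grey one in the magazine with its tab at (405,185). The grey one fits: it is in the magazine with only its tab out, and the red ones are the look-alikes. I'll confirm this in an enlarged crop.

```bash
python3 - <<'E'
from h import *
im=cv2.imread('pics/top0.png')
f=lambda a,x,y,w,h,s:cv2.resize(a[y:y+h,x:x+w],None,fx=s,fy=s,interpolation=cv2.INTER_CUBIC)
a=f(im,185,150,100,85,4);b=f(im,385,120,100,100,4)
s=cv2.imread('pics/side0.png');c=f(s,240,235,110,95,4)
o=np.zeros((600,800,3),'u1')
a=cv2.resize(im[148:238,186:286],(400,300+60),interpolation=cv2.INTER_CUBIC)
o[:360,:400]=a; o[:400,400:]=cv2.resize(im[118:218,385:485],(400,400),interpolation=cv2.INTER_CUBIC)
o[360:,:300]=cv2.resize(s[238:318,245:345],(300,240),interpolation=cv2.INTER_CUBIC)
o[400:,400:700]=cv2.resize(s[130:180,260:335],(300,200),interpolation=cv2.INTER_CUBIC)
cv2.imwrite('pics/crop1.png',o)
E
```

```text
(no output)
```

View pics/crop1.png

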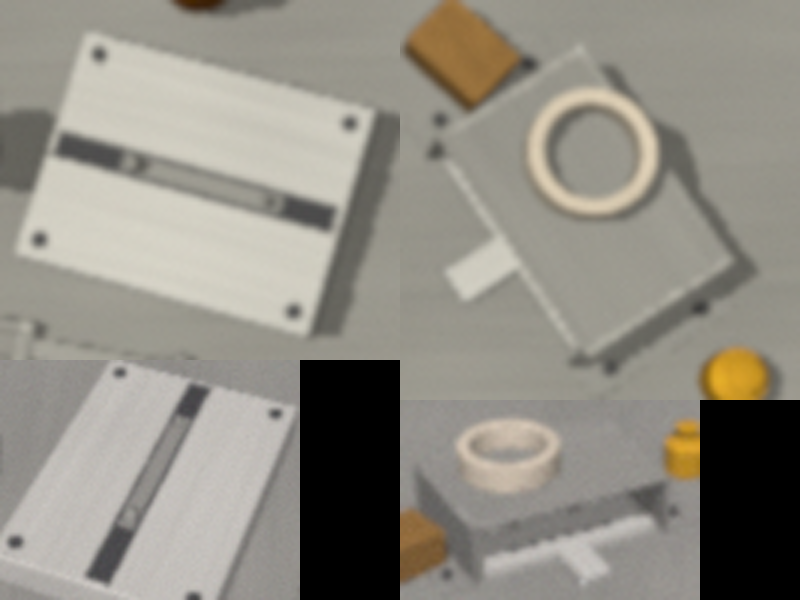

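The crop confirms that the grey aluminium plate sits in the magazine, with its tab tip at about (399,190). The pins are at about (219,188) on the left, which looks thicker, and (255,199) on the right. Next I'll compute the poses.

```bash
cat >> h.py <<'E'
from scipy.optimize import least_squares
def fitpose(uv,loc,z,c,x0):
    # planar pose (x,y,yaw) of local xy points at height z
    def f(p):
        a=p[2];M=np.array([[np.cos(a),-np.sin(a)],[np.sin(a),np.cos(a)]])
        w=np.c_[np.array(loc)[:,:2]@M.T+p[:2],np.full(len(loc),0)+np.array(z)]
        return (proj(w,c)-np.array(uv)).ravel()
    r=least_squares(f,x0); return r.x,f(r.x)
def rows(pos,yaw):
    s=monitor.state();Rt=R.from_rotvec(s['orientation']);x=Rt.as_matrix()[:,0]
    d=np.array(pos)-s['ee_pos']; cur=np.arctan2(x[1],x[0])
    dy=(yaw-cur+np.pi/2)%np.pi-np.pi/2
    return 'dtool cm',(Rt.inv().apply(d)/10).round(2),'rotz deg',round(-np.degrees(dy),2),'yawcur',round(cur,3),'q1',s['q'][[0,5]].round(2)
E
python3 - <<'E'
from h import *
t=lambda l:[(186+x/4,148+y/4) for x,y in l]
g=lambda l:[(385+(x-400)/4,118+y/4) for x,y in l]
# nest: y axis to image left; corners order far-left, far-right, near-right, near-left
im=cv2.imread('pics/top0.png'); m=(im.min(2)>185).astype('u1'); m[:150]=0;m[240:]=0;m[:,:186]=0;m[:,290:]=0
m=cv2.morphologyEx(m,cv2.MORPH_CLOSE,np.ones((13,13),'u1'))
cs,_=cv2.findContours(m,0,2);c=max(cs,key=cv2.contourArea);print('minarea',cv2.boxPoints(cv2.minAreaRect(c)),cv2.contourArea(c))
loc=[(85,110),(85,-110),(-85,-110),(-85,110)]
p,r=fitpose(t([(88,33),(375,108),(310,335),(17,250)]),loc,30,'top',[500,230,-.3]);print('nest',p,r.round(1))
w=unproj(t([(133,161),(275,204)]),39.5,'top');print('pins',w, np.linalg.norm(w[0]-w[1]),w.mean(0))
a=p[2];print('local',(w[:,:2]-p[:2])@np.array([[np.cos(a),-np.sin(a)],[np.sin(a),np.cos(a)]]))
loc=[(62.5,94),(62.5,-94),(-62.5,-94),(-62.5,94)]
q,r=fitpose(g([(580,48),(738,262),(580,352),(445,142)]),loc,56,'top',[550,-300,-.6]);print('mag',q,r.round(1))
tb=unproj(g([(445,272),(465,300),(520,265),(500,238)]),8,'top');print('tab',tb)
b=q[2];print('tab local',(tb[:,:2]-q[:2])@np.array([[np.cos(b),-np.sin(b)],[np.sin(b),np.cos(b)]]))
E
```

```text
minarea [[190.49057 210.28304]
 [206.07547 155.73586]
 [277.3962  176.1132 ]
 [261.8113  230.66039]] 3942.0
nest [ 5.37843065e+02  2.29879582e+02 -2.84959179e-01] [-0.2 -1.1  0.7 -0.2  0.   0.3 -0.5  0.9]
pins [[550.91520425 273.51611231  39.5       ]
 [518.36784376 171.98944276  39.5       ]] 106.61611184413889 [534.64152401 222.75277753  39.5       ]
local [[  0.27795467  45.55162312]
 [ -2.41587025 -61.03045141]]
mag [ 595.82223593 -326.4352519    -1.01927056] [ 0.8 -0.9 -0.8  0.4  1.9  1.8 -1.9 -1.4]
tab [[ 554.1716001  -233.01711526    8.        ]
 [ 533.4014555  -246.72762054    8.        ]
 [ 558.42374724 -287.6662583     8.        ]
 [ 578.57370876 -273.97228005    8.        ]]
tab local [[-101.391066     13.4749937 ]
 [-100.59676536  -11.39961078]
 [ -52.61689697  -11.53880301]
 [ -53.7220892    12.79891544]]
```

```bash
python3 - <<'E'
from h import *
print(rows([553.4,-255,120],-1.03))
th=2.11;print(np.array([[np.cos(th),np.sin(th)],[np.sin(th),-np.cos(th)]]).T@(np.array([553.4,-255])-np.array([202.4,511.4])))
E
```

```text
('dtool cm', array([-60.84, -58.35,  11.13]), 'rotz deg', np.float64(37.43), 'yawcur', np.float64(2.765), 'q1', array([1.04, 1.42]))
[-837.88344175  -92.31087715]
```

>>> send_rows(delta_pos=[[0, 0, 0], [0, 0, 0], [0, 0, 0], [0, 0, 0], [0, 0, 0]], delta_rot=[[0, 0, 7.5], [0, 0, 7.5], [0, 0, 7.5], [0, 0, 7.5], [0, 0, 7.5]], jaw=[6, 6, 6, 6, 6])

```text
t: 1.1
ee_pos: [202.4, 511.4, 231.3]
orientation: [1.557, 2.729, 0.0]
force: [0.2, -0.4, 0.2]
gripper_width: 60.1
finger_force: 0.0
```

>>> send_rows(delta_pos=[[-4.4, -0.5, 0], [-4.4, -0.5, 0], [-4.4, -0.5, 0], [-4.4, -0.5, 0], [-4.4, -0.5, 0]], delta_rot=[[0, 0, 0], [0, 0, 0], [0, 0, 0], [0, 0, 0], [0, 0, 0]], jaw=[6, 6, 6, 6, 6])

```text
t: 1.6
ee_pos: [294.2, 308.3, 231.4]
orientation: [1.548, 2.733, 0.001]
force: [1.2, 0.9, 0.2]
gripper_width: 60.3
finger_force: 0.0
```

>>> send_rows(delta_pos=[[-4.4, -0.5, 0], [-4.4, -0.5, 0], [-4.4, -0.5, 0], [-4.4, -0.5, 0], [-4.4, -0.5, 0]], delta_rot=[[0, 0, 0], [0, 0, 0], [0, 0, 0], [0, 0, 0], [0, 0, 0]], jaw=[6, 6, 6, 6, 6])

```text
t: 2.1
ee_pos: [385.9, 106.5, 231.6]
orientation: [1.549, 2.732, 0.001]
force: [1.2, 0.4, -0.1]
gripper_width: 60.2
finger_force: 0.0
```

>>> send_rows(delta_pos=[[-4.4, -0.5, 0], [-4.4, -0.5, 0], [-4.4, -0.5, 0], [-4.4, -0.5, 0], [-4.4, -0.5, 0]], delta_rot=[[0, 0, 0], [0, 0, 0], [0, 0, 0], [0, 0, 0], [0, 0, 0]], jaw=[6, 6, 6, 6, 6])

```text
t: 2.6
ee_pos: [477.5, -95.3, 231.5]
orientation: [1.549, 2.732, 0.0]
force: [0.5, 1.0, -0.4]
gripper_width: 59.7
finger_force: 0.0
```

```bash
python3 - <<'E'
from h import *
print(rows([553.4,-255,110],-1.03))
E
```

```text
('dtool cm', array([-17.59,  -1.69,  12.15]), 'rotz deg', np.float64(-0.09), 'yawcur', np.float64(2.11), 'q1', array([-0.37,  0.66]))
```

>>> send_rows(delta_pos=[[-4.0, -0.4, 2], [-4.0, -0.4, 2.5], [-4.0, -0.4, 2.5], [-4.0, -0.4, 2.5], [-1.6, -0.1, 2.6]], delta_rot=[[0, 0, 0], [0, 0, 0], [0, 0, 0], [0, 0, 0], [0, 0, 0]], jaw=[6, 6, 6, 6, 6])

```text
t: 3.1
ee_pos: [554.0, -256.5, 108.8]
orientation: [1.551, 2.731, -0.001]
force: [-0.0, 0.9, -0.7]
gripper_width: 60.0
finger_force: 0.0
```

```bash
python3 - <<'E'
from h import *
print(rows([553.4,-255,6],-1.03))
a=save('top','top1.png');b=save('side','side1.png')
o=np.vstack([cv2.resize(a[120:240,360:500],(700,300)) ,cv2.resize(b[90:220,230:430],(700,300))])
o=np.hstack([cv2.resize(a[120:230,365:475],(400,400),interpolation=2),cv2.resize(b[100:200,250:350],(400,400),interpolation=2)])
cv2.imwrite('pics/c2.png',o[:,:,::-1])
E
```

```text
('dtool cm', array([ 0.17,  0.02, 10.28]), 'rotz deg', np.float64(-0.19), 'yawcur', np.float64(2.108), 'q1', array([-0.57,  0.46]))
```

View pics/c2.png

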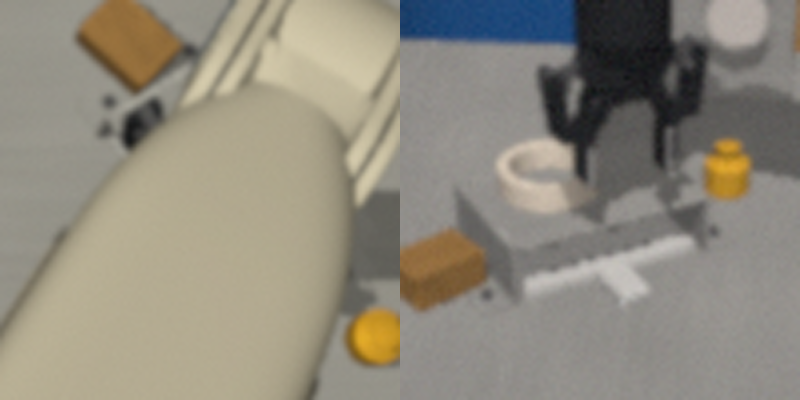

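The side crop shows the open fingers above the tab line, with their tips at about (296,144) and (316,141), and the tab tip corners at about (305.5,175.7) and (312.5,172.5). I'll check the calibration of both.

```bash
python3 - <<'E'
from h import *
s=monitor.state();y=R.from_rotvec(s['orientation']).as_matrix()[:,1];e=s['ee_pos']
print('tips',proj([e+30*y,e-30*y],'side'))
q=np.array([595.8,-326.4]);a=-1.03;M=np.array([[np.cos(a),-np.sin(a)],[np.sin(a),np.cos(a)]])
L=np.array([(-101.5,15),(-101.5,-13),(-62.5,15),(-62.5,-13)])
print(proj(np.c_[L@M.T+q,np.full(4,8)],'side'))
print(unproj([(305.5,175),(312.5,172)],8,'side'))
E
```

```text
tips [[298.09510772 146.34825783]
 [314.65938536 142.24166419]]
[[304.82450478 173.29004909]
 [312.22963977 171.22520053]
 [299.83235928 167.68905488]
 [307.12095638 165.71261599]]
[[ 553.27671778 -221.53282391    8.        ]
 [ 531.15866161 -241.38151797    8.        ]]
```

>>> send_rows(delta_pos=[[0.1, 0, 3], [0, 0, 3], [0, 0, 2.5], [0, 0, 1.5], [0, 0, 0.4]], delta_rot=[[0, 0, 0], [0, 0, 0], [0, 0, 0], [0, 0, 0], [0, 0, 0]], jaw=[6, 6, 6, 6, 6])

```text
t: 3.7
ee_pos: [551.7, -251.0, 5.9]
orientation: [-1.547, -2.732, -0.0]
force: [-0.1, 1.0, -0.3]
gripper_width: 59.9
finger_force: 0.0
```

>>> send_rows(delta_pos=[[0, 0, 0], [0, 0, 0], [0, 0, 0], [0, 0, 0], [0, 0, 0]], delta_rot=[[0, 0, 0], [0, 0, 0], [0, 0, 0], [0, 0, 0], [0, 0, 0]], jaw=[2.5, 2.5, 2.5, 2.5, 2.5])

```text
t: 4.2
ee_pos: [553.1, -252.5, 7.9]
orientation: [1.548, 2.731, 0.0]
force: [-0.6, 0.3, 7.4]
gripper_width: 25.1
finger_force: 3.7
```

The fingers closed past 28 mm and were pushed up, so they rode over the tab. I'll reopen, go lower and close again.

>>> send_rows(delta_pos=[[0, 0, 0], [0, 0, 0], [0, 0, 0], [0, 0, 0.2], [0, 0, 0.1]], delta_rot=[[0, 0, 0], [0, 0, 0], [0, 0, 0], [0, 0, 0], [0, 0, 0]], jaw=[4.2, 4.2, 4.2, 4.2, 4.2])

```text
t: 4.7
ee_pos: [552.2, -252.2, 3.0]
orientation: [-1.549, -2.733, 0.0]
force: [0.8, -0.1, 0.2]
gripper_width: 41.9
finger_force: 0.0
```

```bash
python3 - <<'E'
from h import *
s=monitor.state();print(s['ee_pos'],s['force'],s['gripper_width'])
b=save('side','side2.png')
cv2.imwrite('pics/c3.png',cv2.resize(b[120:200,260:360],(800,600),interpolation=2)[:,:,::-1])
E
```

```text
[ 552.23339886 -252.20561901    2.95023233] [ 0.7833774  -0.05923381  0.16753723] 41.930915575419974
```

View pics/c3.png

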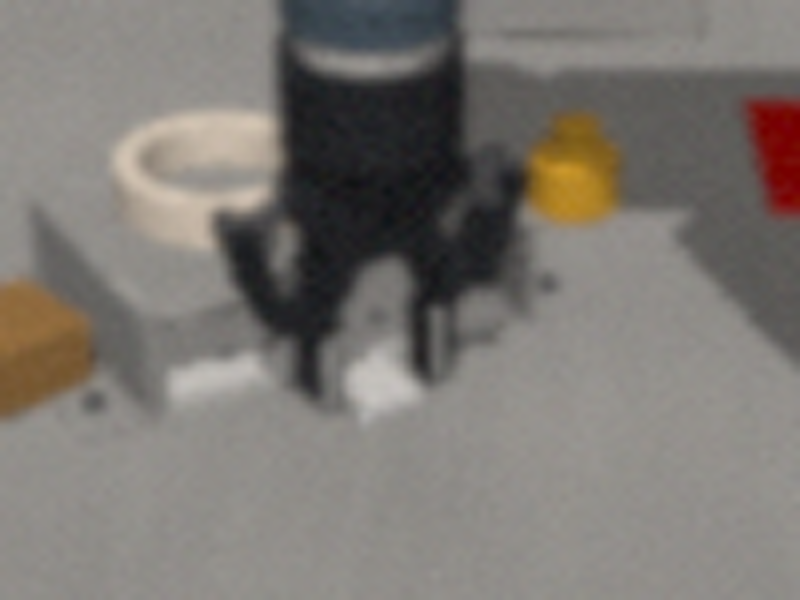

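The crop shows the fingers straddling the tab, with it slightly nearer the right finger (tab centre about x=385, finger centre about 372). I'll shift 3 mm, lower 1.5 mm and close.

>>> send_rows(delta_pos=[[0, -0.2, 0], [0, -0.1, 0.1], [0, 0, 0.1], [0, 0, 0], [0, 0, 0]], delta_rot=[[0, 0, 0], [0, 0, 0], [0, 0, 0], [0, 0, 0], [0, 0, 0]], jaw=[4.2, 4.2, 3.5, 2.6, 2.4])

```text
t: 5.25
ee_pos: [550.2, -253.7, 1.7]
orientation: [1.548, 2.733, 0.001]
force: [1.5, 2.0, 3.3]
gripper_width: 25.7
finger_force: 58.6
```

>>> send_rows(delta_pos=[[0, 0, 0], [0, 0, 0]], delta_rot=[[0, 0, 0], [0, 0, 0]], jaw=[2.0, 2.0])

```text
t: 5.45
ee_pos: [550.2, -253.7, 1.6]
orientation: [1.548, 2.733, 0.001]
force: [2.0, 2.1, 6.1]
gripper_width: 25.7
finger_force: 58.8
```

>>> send_rows(delta_pos=[[0.3, 0, -0.05], [0.7, 0, 0], [1.2, 0, 0], [1.5, 0, 0], [1.5, 0, 0]], delta_rot=[[0, 0, 0], [0, 0, 0], [0, 0, 0], [0, 0, 0], [0, 0, 0]], jaw=[2.0, 2.0, 2.0, 2.0, 2.0])

```text
t: 5.95
ee_pos: [522.2, -208.4, 1.7]
orientation: [-1.55, -2.733, 0.001]
force: [1.5, -2.8, 0.2]
gripper_width: 25.9
finger_force: 58.9
```

>>> send_rows(delta_pos=[[1.5, 0, 0], [1.5, 0, 0], [1.5, 0, 0], [1.5, 0, 0], [1.5, 0, 0]], delta_rot=[[0, 0, 0], [0, 0, 0], [0, 0, 0], [0, 0, 0], [0, 0, 0]], jaw=[2.0, 2.0, 2.0, 2.0, 2.0])

```text
t: 6.45
ee_pos: [483.7, -143.6, 1.7]
orientation: [-1.549, -2.733, 0.0]
force: [1.4, -1.7, -1.9]
gripper_width: 25.9
finger_force: 58.7
```

>>> send_rows(delta_pos=[[1.5, 0, 0], [1.3, 0, 0], [1.0, 0, 0], [0.5, 0, 0], [0, 0, 0]], delta_rot=[[0, 0, 0], [0, 0, 0], [0, 0, 0], [0, 0, 0], [0, 0, 0]], jaw=[2.0, 2.0, 2.0, 2.0, 2.0])

```text
t: 6.95
ee_pos: [461.8, -107.1, 1.7]
orientation: [-1.548, -2.733, -0.0]
force: [-1.1, 1.0, -2.2]
gripper_width: 25.8
finger_force: 58.6
```

>>> send_rows(delta_pos=[[0, 0, 0], [0, 0, 0], [0, 0, 0], [0, 0, -1], [0, 0, -3]], delta_rot=[[0, 0, 0], [0, 0, 0], [0, 0, 0], [0, 0, 0], [0, 0, 0]], jaw=[3.0, 4.2, 5.0, 5.0, 5.0])

```text
t: 7.45
ee_pos: [461.1, -107.6, 40.9]
orientation: [-1.547, -2.729, 0.001]
force: [0.5, -0.4, -0.1]
gripper_width: 50.3
finger_force: 0.0
```

>>> send_rows(delta_pos=[[0, 0, -5], [0, 0, -5], [0, 0, -2], [0, 0, 0], [0, 0, 0]], delta_rot=[[0, 0, 0], [0, 0, 0], [0, 0, -8], [0, 0, -8.5], [0, 0, -8.5]], jaw=[5, 5, 5, 5, 5])

```text
t: 7.95
ee_pos: [462.8, -108.2, 163.6]
orientation: [0.911, 3.004, -0.0]
force: [-0.0, -0.6, 0.2]
gripper_width: 50.1
finger_force: 0.0
```

>>> send_rows(delta_pos=[[0, 0, 0], [0, 0, 0], [0, 0, 0], [0, 0, 0], [0, 0, 0]], delta_rot=[[0, 0, -8.5], [0, 0, -8.5], [0, 0, -8.5], [0, 0, -8.5], [0, 0, -8.5]], jaw=[5, 5, 5, 5, 5])

```text
t: 8.45
ee_pos: [462.4, -108.0, 162.6]
orientation: [-0.24, 3.132, -0.0]
force: [0.4, -0.4, 0.1]
gripper_width: 50.6
finger_force: 0.0
```

>>> send_rows(delta_pos=[[0, 0, 0], [0, 0, 0], [0, 0, 0]], delta_rot=[[0, 0, -8.5], [0, 0, -8.5], [0, 0, -5.5]], jaw=[5, 5, 5])

```text
t: 8.75
ee_pos: [462.4, -108.0, 162.6]
orientation: [-0.845, 3.025, -0.001]
force: [-0.2, 0.4, 0.5]
gripper_width: 49.7
finger_force: 0.0
```

```bash
python3 - <<'E'
from h import *
s=monitor.state();print(s['ee_pos'],s['q'].round(2))
a=save('top','top2.png');b=save('side','side3.png')
for n in('handle','plate'): print(n,[(np.round(d['bbox']),round(d['score'],2)) for d in finder.search_frame(n,'side')[:3]])
o=np.hstack([cv2.resize(a[130:280,340:490],(400,400),interpolation=2),cv2.resize(b[120:220,270:370],(400,400),interpolation=2)])
cv2.imwrite('pics/c4.png',o[:,:,::-1])
print(rows([461.8+.514*80,-107.1-.858*80,60],-1.03+np.pi/2))
E
```

```text
[ 462.42819562 -108.04963305  162.57359053] [-0.41  0.16 -0.28  1.12  0.   -0.95]
handle [(array([308., 170.,  21.,  16.]), 0.71), (array([390., 171.,  10.,  21.]), 0.61)]
plate [(array([355., 130.,  46.,  20.]), 0.91), (array([283., 167.,  65.,  37.]), 0.89), (array([361., 170.,  46.,  30.]), 0.63)]
('dtool cm', array([-1.000e-02, -7.880e+00,  1.023e+01]), 'rotz deg', np.float64(-0.25), 'yawcur', np.float64(-2.605), 'q1', array([-0.41, -0.94]))
```

View pics/c4.png

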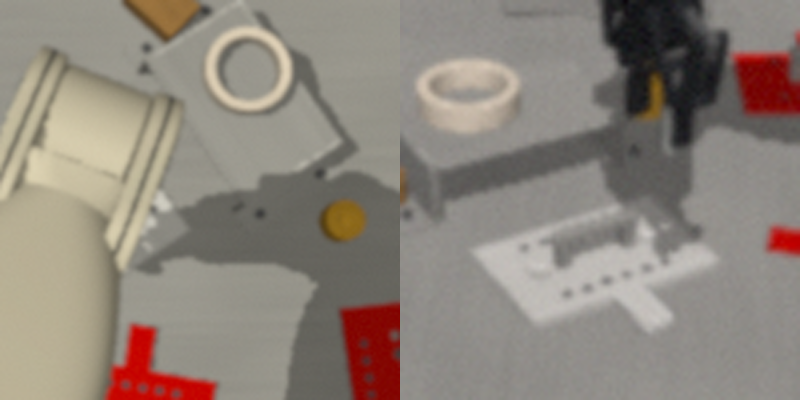

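The crop shows the plate out of the magazine, flat and clear. In the side picture its corners are at about (305,200), (349.5,185.5) and (289,182.5), and the bar centre is at about (319,179).

```bash
python3 - <<'E'
from h import *
g=lambda x,y:(270+(x-400)/4,120+y/4)
p,r=fitpose([g(540,322),g(718,262),g(475,250),g(672,318),g(644,332)],[(-55,85),(-55,-85),(55,85),(-101,-14),(-101,14)],8,'side',[500,-180,-1.03]);print(p,r.round(1))
print('bar',unproj([g(595,236)],38,'side'), proj([[503,-176,34]],'side'))
print('tcp est',461.8+.514*80,-107.1-.858*80)
E
```

```text
[ 505.00747388 -172.44550775   -1.0099587 ] [-1.5  0.3  1.   0.1 -0.7  0.   1.1  0.1  0.2 -0.8]
bar [[ 505.67080081 -157.3328268    38.        ]] [[319.89024426 176.77296411]]
tcp est 502.92 -175.74
```

>>> send_rows(delta_pos=[[0, -2.5, 0], [0, -3, 2], [0, -2.2, 3], [0, 0, 3], [0, 0, 2]], delta_rot=[[0, 0, 0], [0, 0, 0], [0, 0, 0], [0, 0, 0], [0, 0, 0]], jaw=[5, 5, 5, 5, 5])

```text
t: 9.45
ee_pos: [501.6, -174.4, 59.9]
orientation: [0.831, -3.028, -0.002]
force: [0.3, 0.5, -0.8]
gripper_width: 50.1
finger_force: 0.0
```

```bash
python3 - <<'E'
from h import *
print(rows([503,-175.0,17],-1.025+np.pi/2))
b=save('side','side4.png')
cv2.imwrite('pics/c5.png',cv2.resize(b[120:210,270:370],(800,600),interpolation=2)[:,:,::-1])
E
```

```text
('dtool cm', array([-0.1 , -0.13,  4.29]), 'rotz deg', np.float64(-0.58), 'yawcur', np.float64(-2.606), 'q1', array([-0.49, -1.03]))
```

View pics/c5.png

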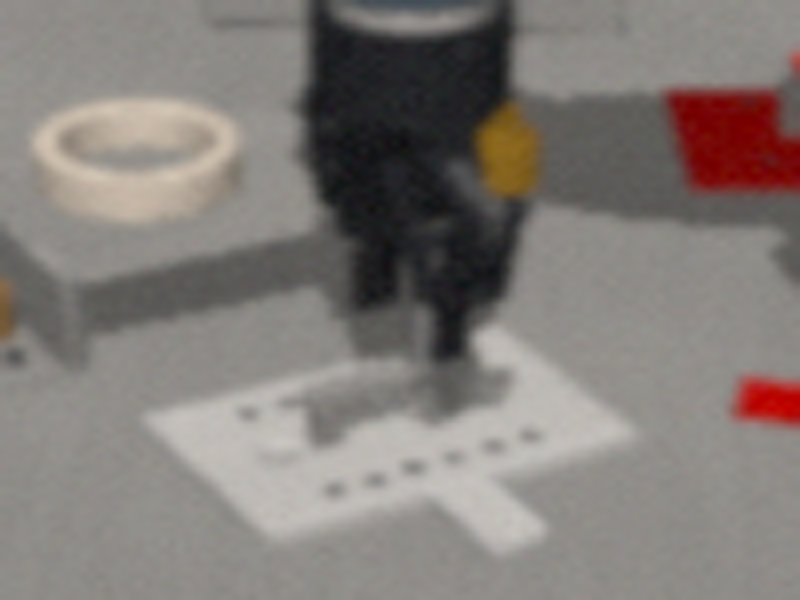

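The fingers are above the bar's middle, straddling it, so I'll descend and grip.

>>> send_rows(delta_pos=[[-0.1, -0.1, 1.5], [0, 0, 1.5], [0, 0, 1.0], [0, 0, 0.3], [0, 0, 0]], delta_rot=[[0, 0, 0], [0, 0, 0], [0, 0, 0], [0, 0, 0], [0, 0, 0]], jaw=[5, 5, 5, 5, 4])

```text
t: 10.0
ee_pos: [503.4, -174.3, 19.0]
orientation: [0.836, -3.028, -0.0]
force: [-0.3, 0.3, 0.3]
gripper_width: 40.1
finger_force: 0.0
```

>>> send_rows(delta_pos=[[0, 0, 0], [0, 0, 0], [0, 0, 0], [0, 0, 0], [0, 0, 0]], delta_rot=[[0, 0, 0], [0, 0, 0], [0, 0, 0], [0, 0, 0], [0, 0, 0]], jaw=[3, 2, 1, 0.5, 0.5])

```text
t: 10.5
ee_pos: [504.3, -175.0, 19.9]
orientation: [-0.837, 3.026, -0.003]
force: [0.0, -1.9, 5.7]
gripper_width: 10.9
finger_force: 58.9
```

>>> send_rows(delta_pos=[[0, 0, 0], [0, 0, 0], [0, 0, 0.2], [0, 0, 0.1], [0, 0, 0]], delta_rot=[[0, 0, 0], [0, 0, 0], [0, 0, 0], [0, 0, 0], [0, 0, 0]], jaw=[2.5, 2.5, 2.5, 2.5, 2.5])

```text
t: 11.0
ee_pos: [503.2, -174.2, 15.4]
orientation: [0.837, -3.028, -0.001]
force: [0.7, 0.2, -0.1]
gripper_width: 24.7
finger_force: 0.0
```

>>> send_rows(delta_pos=[[0, 0, 0], [0, 0, 0], [0, 0, 0], [0, 0, 0]], delta_rot=[[0, 0, 0], [0, 0, 0], [0, 0, 0], [0, 0, 0]], jaw=[1.5, 0.5, 0.5, 0.5])

```text
t: 11.4
ee_pos: [503.5, -174.4, 15.9]
orientation: [-0.837, 3.028, -0.0]
force: [-0.5, -0.2, 1.3]
gripper_width: 10.8
finger_force: 59.1
```

>>> send_rows(delta_pos=[[0, 0, -0.5], [0, 0, -1.5], [0, 0, -2.5], [0, 0, -2.5], [0, 0, -2.5]], delta_rot=[[0, 0, 0], [0, 0, 0], [0, 0, 0], [0, 0, 0], [0, 0, 0]], jaw=[0.5, 0.5, 0.5, 0.5, 0.5])

```text
t: 11.9
ee_pos: [502.8, -174.0, 111.3]
orientation: [0.837, -3.027, -0.002]
force: [0.6, 0.0, -4.5]
gripper_width: 11.1
finger_force: 58.8
```

```bash
python3 - <<'E'
from h import *
cams.grab_frame('side')
for n in('bottle','jar','cup'):
    d=finder.search_frame(n,'side')[0]; x,y,w,h=d['bbox']; print(n,d['score'],unproj([(x+w/2,y+h-6)],0,'side'))
print('bottle top view',unproj([(314,94)],190,'top'),unproj([(316,122)],0,'top'))
b=save('side','side5.png')
cv2.imwrite('pics/c6.png',b[100:340,190:440][:,:,::-1].repeat(2,0).repeat(2,1))
print(rows([537,226,110],-.29+np.pi/2))
E
```

```text
bottle 0.73 [[774.3443278   10.24314324   0.        ]]
jar 0.9 [[700.79385907 244.84687413   0.        ]]
cup 0.74 [[571.44737849 411.14115801   0.        ]]
bottle top view [[765.66076883  -4.21128331 190.        ]] [[753.28715161  -2.28402995   0.        ]]
('dtool cm', array([-2.349e+01,  3.255e+01, -3.000e-02]), 'rotz deg', np.float64(-42.47), 'yawcur', np.float64(-2.602), 'q1', array([-0.49, -1.03]))
```

View pics/c6.png

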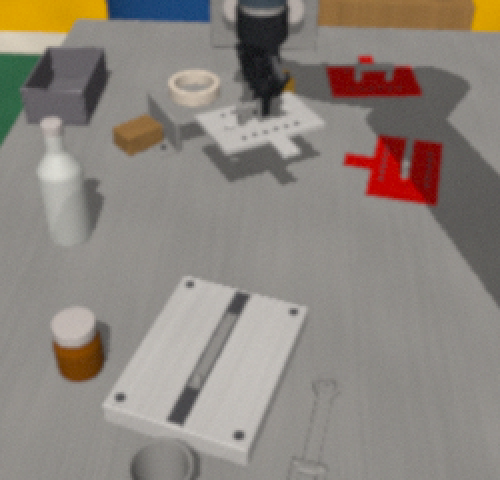

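The side view shows the plate held level above its place, with the way to the nest clear. Now I'll refine the nest pose by an edge fit in the first pictures.

```bash
cat > nest.py <<'E'
from h import *
from scipy.ndimage import map_coordinates, gaussian_filter
from scipy.optimize import minimize
t=np.linspace(-.85,.85,60)
def W(p,L,z):
    a=p[2];M=np.array([[np.cos(a),-np.sin(a)],[np.sin(a),np.cos(a)]]);return np.c_[L@M.T+p[:2],np.full(len(L),z)]
def samp(I,P,c): u=proj(P,c);return map_coordinates(I,[u[:,1],u[:,0]],order=1)
def score(p,I,c,d=3.5):
    s=0
    for A,B in((85,110),):
        for sg in(1,-1):
            for f in(1,-1):
                s+=f*samp(I,W(p,np.c_[np.full(60,sg*(A-f*d)),t*B],30),c).mean()
                s+=f*samp(I,W(p,np.c_[t*A,np.full(60,sg*(B-f*d))],30),c).mean()
    return -s
def slot(p,I,c):  # darkness centroid across slot, at ys
    out=[]
    for y in(-92,-84,84,92):
        x=np.linspace(-20,20,161);v=samp(I,W(p,np.c_[x,np.full(161,y)],30),c);w=np.clip(v.max()*.8-v,0,None);out.append(round((w*x).sum()/w.sum(),2))
    return out
if __name__=='__main__':
  for c in('top','side'):
    I=cv2.cvtColor(cv2.imread(f'pics/{c}0.png'),6).astype(float)
    best=min((minimize(score,[537+a,229+b,-.29],args=(I,c),method='Nelder-Mead',options=dict(initial_simplex=[[537+a,229+b,-.29],[541+a,229+b,-.29],[537+a,233+b,-.29],[537+a,229+b,-.26]])) for a in(-3,3) for b in(-3,3)),key=lambda r:r.fun)
    print(c,best.x,best.fun,'slot x',slot(best.x,I,c))
    # pin profile along slot at pin-top height
    y=np.arange(-80,81,2.)
    for z in(30,39.5): print(z,np.mean([samp(I,W(best.x,np.c_[np.full(len(y),x),y],z),c) for x in(-2,0,2)],0).astype(int).tolist())
E
python3 nest.py
```

```text
Traceback (most recent call last):
  File "nest.py", line 24, in <module>
    best=min((minimize(score,[537+a,229+b,-.29],args=(I,c),method='Nelder-Mead',options=dict(initial_simplex=[[537+a,229+b,-.29],[541+a,229+b,-.29],[537+a,233+b,-.29],[537+a,229+b,-.26]])) for a in(-3,3) for b in(-3,3)),key=lambda r:r.fun)
  File "nest.py", line 24, in <genexpr>
    best=min((minimize(score,[537+a,229+b,-.29],args=(I,c),method='Nelder-Mead',options=dict(initial_simplex=[[537+a,229+b,-.29],[541+a,229+b,-.29],[537+a,233+b,-.29],[537+a,229+b,-.26]])) for a in(-3,3) for b in(-3,3)),key=lambda r:r.fun)
              ~~~~~~~~^^^^^^^^^^^^^^^^^^^^^^^^^^^^^^^^^^^^^^^^^^^^^^^^^^^^^^^^^^^^^^^^^^^^^^^^^^^^^^^^^^^^^^^^^^^^^^^^^^^^^^^^^^^^^^^^^^^^^^^^^^^^^^^^^^^^^^^^^^^^^^^^^^^^^^^^^^^^^^^^^^^^^^
  File "nest.py", line 13, in score
    s+=f*samp(I,W(p,np.c_[np.full(60,sg*(A-f*d)),t*B],30),c).mean()
         ~~~~^^^^^^^^^^^^^^^^^^^^^^^^^^^^^^^^^^^^^^^^^^^^^^^
  File "nest.py", line 7, in samp
    def samp(I,P,c): u=proj(P,c);return map_coordinates(I,[u[:,1],u[:,0]],order=1)
                       ~~~~^^^^^
  File "h.py", line 5, in proj
    p=cams.camera_params(c);T=np.array(p['world_to_cam']);K=np.array(p['K'])
ValueError: time passes only in moves, steps and waits
```

>>> send_rows(delta_pos=[[-2.5, 3.5, 0], [-3, 4, 0], [-3, 4, 0], [-3, 4, 0], [-3, 4, 0]], delta_rot=[[0, 0, 0], [0, 0, 0], [0, 0, 0], [0, 0, 0], [0, 0, 0]], jaw=[0.5, 0.5, 0.5, 0.5, 0.5])

```text
t: 12.65
ee_pos: [526.6, 69.3, 109.0]
orientation: [0.836, -3.026, -0.001]
force: [1.0, -0.6, -5.1]
gripper_width: 11.1
finger_force: 59.2
```

```bash
sed -i 's/cams.camera_params(c)/CP[c]/; 3a CP={c:cams.camera_params(c) for c in ("top","side")}' h.py; python3 nest.py
```

```text
top [ 5.38191356e+02  2.32513341e+02 -2.90213384e-01] -220.89397841066958 slot x [np.float64(0.43), np.float64(0.21), np.float64(-0.05), np.float64(0.22)]
30 [75, 76, 76, 76, 76, 80, 90, 106, 120, 127, 123, 117, 114, 121, 132, 141, 146, 149, 152, 152, 152, 153, 153, 152, 152, 152, 152, 152, 152, 153, 153, 153, 153, 152, 152, 152, 152, 152, 152, 152, 152, 152, 152, 152, 152, 152, 152, 152, 152, 153, 153, 153, 152, 152, 152, 151, 146, 136, 123, 110, 100, 101, 111, 126, 137, 140, 135, 122, 106, 91, 82, 79, 78, 78, 78, 78, 77, 78, 78, 79, 79]
39.5 [76, 76, 76, 76, 80, 90, 106, 120, 127, 123, 117, 114, 122, 132, 141, 146, 150, 152, 152, 152, 153, 153, 152, 152, 152, 152, 152, 152, 153, 153, 153, 152, 152, 152, 152, 152, 152, 152, 152, 152, 152, 151, 152, 152, 152, 152, 152, 152, 152, 152, 153, 152, 152, 152, 149, 142, 131, 117, 104, 98, 103, 117, 131, 140, 139, 130, 115, 99, 86, 80, 78, 78, 79, 78, 78, 78, 78, 79, 79, 79, 79]
side [ 5.38551747e+02  2.35946327e+02 -2.87312806e-01] -147.24279962067425 slot x [np.float64(0.16), np.float64(0.28), np.float64(0.24), np.float64(0.41)]
30 [69, 72, 74, 74, 76, 85, 100, 117, 128, 135, 137, 135, 135, 137, 140, 141, 141, 141, 141, 142, 142, 142, 142, 142, 142, 142, 141, 141, 141, 142, 142, 141, 141, 142, 143, 143, 143, 143, 143, 142, 142, 142, 141, 142, 142, 142, 141, 142, 142, 141, 143, 142, 142, 142, 141, 138, 131, 127, 132, 140, 145, 145, 144, 141, 138, 132, 118, 97, 83, 75, 73, 73, 73, 72, 74, 74, 74, 74, 74, 75, 75]
39.5 [73, 73, 73, 74, 73, 73, 74, 74, 77, 85, 100, 115, 128, 132, 133, 132, 132, 134, 137, 139, 139, 139, 139, 139, 139, 139, 139, 138, 139, 138, 137, 139, 139, 140, 139, 139, 140, 140, 140, 140, 140, 140, 139, 138, 139, 138, 137, 137, 137, 137, 137, 138, 138, 138, 138, 139, 140, 139, 137, 134, 131, 134, 142, 144, 145, 140, 136, 133, 132, 122, 102, 85, 77, 75, 74, 74, 74, 74, 74, 76, 75]
```

>>> send_rows(delta_pos=[[-2, 3, 0], [0, 0, 0], [0, 0, 0], [0, 0, 0], [0, 0, 0]], delta_rot=[[0, 0, 0], [0, 0, -8.5], [0, 0, -8.5], [0, 0, -8.5], [0, 0, -8.5]], jaw=[0.5, 0.5, 0.5, 0.5, 0.5])

```text
t: 13.15
ee_pos: [528.3, 103.6, 108.7]
orientation: [1.693, -2.643, -0.003]
force: [-1.2, -0.5, -5.2]
gripper_width: 10.9
finger_force: 59.4
```

```bash
python3 - <<'E'
from h import *
print(rows([536.8,227.7,65],-.289+np.pi/2))
E
```

```text
('dtool cm', array([-11.63,   4.4 ,   4.37]), 'rotz deg', np.float64(-8.15), 'yawcur', np.float64(-2.002), 'q1', array([ 0.04, -1.1 ]))
```

>>> send_rows(delta_pos=[[0, 0, 0], [-3, 0.7, 0], [-4, 0.9, 0], [-3.6, 0.8, 0.5], [-1.5, 0.3, 0.5]], delta_rot=[[0, 0, -8.1], [0, 0, 0], [0, 0, 0], [0, 0, 0], [0, 0, 0]], jaw=[0.5, 0.5, 0.5, 0.5, 0.5])

```text
t: 13.65
ee_pos: [538.0, 229.6, 98.6]
orientation: [1.87, -2.522, -0.003]
force: [0.2, -0.2, -4.9]
gripper_width: 10.9
finger_force: 59.4
```

>>> send_rows(delta_pos=[[0, 0, 1.5], [0, 0, 1], [0, 0, 0]], delta_rot=[[0, 0, 0], [0, 0, 0], [0, 0, 0]], jaw=[0.5, 0.5, 0.5])

```text
t: 13.95
ee_pos: [537.4, 226.3, 73.2]
orientation: [1.866, -2.522, -0.003]
force: [-0.1, 0.1, -4.9]
gripper_width: 10.6
finger_force: 59.5
```

```bash
cat > fitp.py <<'E'
from nest import *
s=monitor.state();e=s['ee_pos'];x=R.from_rotvec(s['orientation']).as_matrix()[:,0]
print(e,np.arctan2(x[1],x[0]),rows([536.8,227.7,60],-.289+np.pi/2),s['force'].round(1))
b=save('side','side%d.png'%int(s['t']*100)); o=b[200:350,200:400]
cv2.imwrite('pics/n%d.png'%int(s['t']*100),cv2.resize(o,(800,600),interpolation=2)[:,:,::-1])
print('n%d'%int(s['t']*100))
E
python3 fitp.py
```

```text
[537.39656276 226.26981367  73.15399014] -1.8676401278578185 ('dtool cm', array([-0.12,  0.09,  1.32]), 'rotz deg', np.float64(-0.45), 'yawcur', np.float64(-1.868), 'q1', array([ 0.25, -1.02])) [-0.1  0.1 -4.9]
n1395
```

View pics/n1395.png

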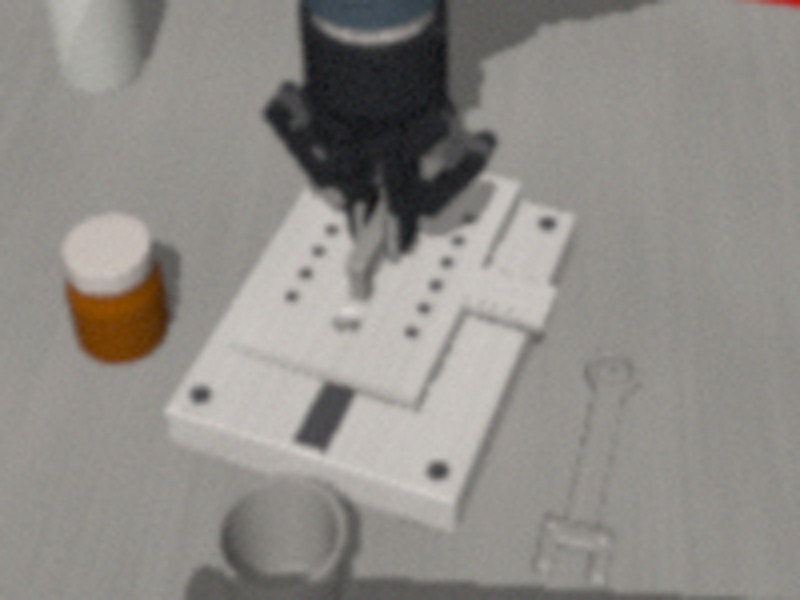

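The picture shows the plate level over the nest, aligned, with its tab towards the robot. Plate corners are at about (257,286), (304,300) and (330,245). I'll fit them relative to the nest as the same camera sees it.

```bash
python3 - <<'E'
from h import *
g=lambda x,y:(200+x/4-.4,200+y/4-.4)
p,r=fitpose([g(228,345),g(415,401),g(520,180),g(557,287),g(543,323)],[(55,85),(-55,85),(-55,-85),(-101,-14),(-101,14)],65.3,'side',[537,226,-.29]);print(p,r.round(1))
n=np.array([538.55,235.95,-.2873]);a=n[2];d=p[:2]-n[:2]
print('in nest',d@np.array([[np.cos(a),-np.sin(a)],[np.sin(a),np.cos(a)]]),p[2]-a)
E
```

```text
[ 5.39284053e+02  2.30632761e+02 -2.80893765e-01] [-0.2 -0.5  0.6 -0.2 -0.4  0.8  0.1 -0.  -0.1  0.1]
in nest [ 2.2106791  -4.89129402] 0.006406234501174002
```

>>> send_rows(delta_pos=[[0, 0.13, 0.6], [0, 0, 0.6], [0, 0, 0.2], [0, 0, 0.1], [0, 0, 0]], delta_rot=[[0, 0, 0], [0, 0, 0], [0, 0, 0], [0, 0, 0], [0, 0, 0]], jaw=[0.5, 0.5, 0.5, 0.5, 0.5])

```text
t: 14.5
ee_pos: [537.7, 227.4, 60.8]
orientation: [-1.869, 2.525, -0.0]
force: [-0.7, 0.1, -4.9]
gripper_width: 10.9
finger_force: 59.4
```

>>> send_rows(delta_pos=[[0, 0, 0.1], [0, 0, 0.1], [0, 0, 0.1], [0, 0, 0]], delta_rot=[[0, 0, 0], [0, 0, 0], [0, 0, 0], [0, 0, 0]], jaw=[0.5, 0.5, 0.5, 0.5])

```text
t: 14.9
ee_pos: [537.6, 227.4, 57.6]
orientation: [1.869, -2.525, -0.0]
force: [0.7, -0.6, -5.3]
gripper_width: 10.7
finger_force: 59.5
```

>>> send_rows(delta_pos=[[0, 0.12, 0], [0, 0, 0.1], [0, 0, 0.1], [0, 0, 0.1], [0, 0, 0]], delta_rot=[[0, 0, 0], [0, 0, 0], [0, 0, 0], [0, 0, 0], [0, 0, 0]], jaw=[0.5, 0.5, 0.5, 0.5, 0.5])

```text
t: 15.4
ee_pos: [536.4, 227.8, 54.6]
orientation: [1.869, -2.525, -0.0]
force: [-1.1, -0.4, -5.2]
gripper_width: 10.9
finger_force: 59.5
```

>>> send_rows(delta_pos=[[0, 0, 0.1], [0, 0, 0.1], [0, 0, 0]], delta_rot=[[0, 0, 0], [0, 0, 0], [0, 0, 0]], jaw=[0.5, 0.5, 0.5])

```text
t: 15.7
ee_pos: [536.5, 227.7, 52.7]
orientation: [1.869, -2.525, 0.0]
force: [0.1, -0.2, -4.7]
gripper_width: 10.7
finger_force: 59.7
```

The plate's underside is already below the pin tops with no contact force, so it is over the pins. I'll continue down gently.

>>> send_rows(delta_pos=[[0, 0, 0.1], [0, 0, 0.1], [0, 0, 0]], delta_rot=[[0, 0, 0], [0, 0, 0], [0, 0, 0]], jaw=[0.5, 0.5, 0.5])

```text
t: 16.0
ee_pos: [536.2, 227.5, 50.5]
orientation: [1.868, -2.525, 0.0]
force: [-1.8, -2.8, -4.3]
gripper_width: 10.7
finger_force: 59.7
```

>>> send_rows(delta_pos=[[0, 0, 0.1], [0, 0, 0.1], [0, 0, 0.1], [0, 0, 0]], delta_rot=[[0, 0, 0], [0, 0, 0], [0, 0, 0], [0, 0, 0]], jaw=[0.5, 0.5, 0.5, 0.5])

```text
t: 16.4
ee_pos: [536.2, 227.5, 47.5]
orientation: [1.868, -2.525, 0.0]
force: [-2.1, -4.5, -3.5]
gripper_width: 11.1
finger_force: 59.8
```

>>> send_rows(delta_pos=[[0.1, 0, 0], [0, 0, 0.1], [0, 0, 0.1], [0, 0, 0]], delta_rot=[[0, 0, 0], [0, 0, 0], [0, 0, 0], [0, 0, 0]], jaw=[0.5, 0.5, 0.5, 0.5])

```text
t: 16.8
ee_pos: [536.3, 227.1, 45.9]
orientation: [-1.869, 2.525, 0.0]
force: [-1.2, -0.3, -3.4]
gripper_width: 10.9
finger_force: 59.9
```

>>> send_rows(delta_pos=[[0, 0, 0.1], [0, 0, 0]], delta_rot=[[0, 0, 0], [0, 0, 0]], jaw=[0.5, 0.5])

```text
t: 17.0
ee_pos: [536.4, 227.1, 45.9]
orientation: [-1.868, 2.524, -0.0]
force: [-5.8, -0.8, 7.5]
gripper_width: 10.9
finger_force: 61.2
```

The plate is seated: height stopped at 45.9 mm and the force turned upward. Now I'll release and rise.

>>> send_rows(delta_pos=[[0, 0, 0], [0, 0, 0], [0, 0, 0], [0, 0, 0], [0, 0, 0]], delta_rot=[[0, 0, 0], [0, 0, 0], [0, 0, 0], [0, 0, 0], [0, 0, 0]], jaw=[1.5, 2.5, 4, 4, 4])

```text
t: 17.5
ee_pos: [536.3, 226.9, 44.7]
orientation: [-1.869, 2.525, 0.0]
force: [0.7, -1.2, 0.8]
gripper_width: 39.8
finger_force: 0.0
```

>>> send_rows(delta_pos=[[0, 0, -1], [0, 0, -2], [0, 0, -4], [0, 0, -5], [0, 0, -5]], delta_rot=[[0, 0, 0], [0, 0, 0], [0, 0, 0], [0, 0, 0], [0, 0, 0]], jaw=[4, 4, 4, 4, 4])

```text
t: 18.0
ee_pos: [535.7, 226.7, 217.2]
orientation: [1.869, -2.525, -0.0]
force: [1.9, 0.7, 0.3]
gripper_width: 40.0
finger_force: 0.0
```

>>> send_rows(delta_pos=[[3, 3, 0], [4, 4, 0], [4, 4, 0], [4, 3, 0], [0, 0, 0]], delta_rot=[[0, 0, 0], [0, 0, 0], [0, 0, 0], [0, 0, 0], [0, 0, 0]], jaw=[4, 4, 4, 4, 4])

```text
t: 18.5
ee_pos: [365.3, 128.7, 215.8]
orientation: [1.868, -2.526, 0.001]
force: [-0.3, 0.1, -0.2]
gripper_width: 40.1
finger_force: 0.0
```

```bash
python3 - <<'E'
from h import *
a=save('top','topZ.png');b=save('side','sideZ.png')
o=np.hstack([cv2.resize(a[130:250,165:285],(400,400),interpolation=2),cv2.resize(b[220:340,220:340],(400,400),interpolation=2)])
cv2.imwrite('pics/z.png',o[:,:,::-1]);print(monitor.state()['ee_pos'],monitor.state()['force'])
E
```

```text
[369.8794997  130.14277588 216.09506677] [1.26186977 0.97049297 0.60386584]
```

View pics/z.png

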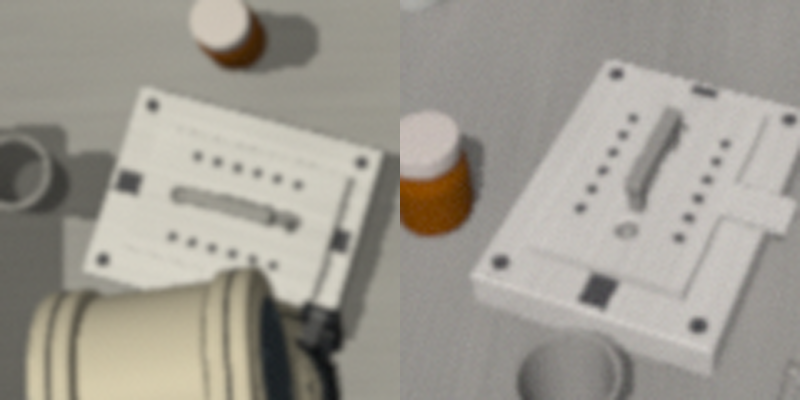

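The picture shows the plate flush on the nest, with the thick pin in the large hole at about (288,289) in the side view, the tab towards the robot, and the jar and cup where they were.

```bash
python3 -c "
from rig import sign_off
print(sign_off())"
```

```text
the job is handed in; nothing more can be done
None
```

The template plate is out of the magazine and lying flush on the nest over both pins, it has been let go, and the job is handed in at about 19 s; the jar and cup by the nest are where they were, but I took no last look at the other bystanders.

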